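# Hold the glue press on a puzzle tile

## Task

Lay the red tile flat in the square recess of the glue press and let go of it; then push the press's yellow crossbar down until the lever is level, so that the rubber foot bears on the tile, and keep it held level. The program finishes while still holding the lever down (it springs up if released). Leave the other tiles, the glue bottle and the paint jar where they are.

Things in the scene. Friction and masses are not known exactly. Their poses are not given: they have to be found in the camera images.
- red_tile: Square red wooden tile 48 x 48 x 18 mm, about 28 g, one black dot on top, lying flat on the white sheet at any yaw; any of its four quarter turns fits. Origin: centre of its underside, z up, x and y square to its sides.
- press: Glue press fixed to the table: plywood base 360 x 140 x 18 mm, reaching 130 mm before the recess and 230 mm beyond it. Origin: on the table under the recess centre; x points from recess to pivot (away from the robot), y along the hinge. A 92 mm high white gauge post at x = 85, y = 52 mm has a green band, 69 to 81 mm above the table, where the level lever's bar should be.
- recess (a point): Centre of the floor of the square recess, a 54 x 54 mm pocket 6 mm deep with 2 mm chamfered mouth with a dark brown floor, in a grey block 96 x 96 mm. The floor is 26 mm above the table, the block's top 32 mm; a seated tile's top is 44 mm above the table, 12 mm proud. Axes as the press's; the recess sides are parallel to them.
- pivot (a point): Centre of the lever's hinge between two steel cheeks, 75 mm above the table, 180 mm beyond the recess along the press's x axis. The hinge axis is the press's y axis. The cheeks are 93 mm high.
- press_lever (a joint): Angle (rad) the lever is pushed down. 0: sprung up, 72 deg above level (its rest), recess free from above. 1.25: level, pointing from the pivot over the recess to the robot. Stop: 1.35. Steel bar 20 mm wide, 12 mm thick. The spring returns it to 0: about 5 N down on the crossbar starts it, about 12 N holds it level on a seated tile, 4 N with no tile.
- press_handle: Yellow crossbar across the lever's free end: 24 mm in diameter, 100 mm long along its y axis, parallel to the hinge. Origin: its centre, 240 mm from the hinge axis. Raised: 303 mm above the table, 76 mm on the robot's side of the pivot; level: 75 mm above the table, 60 mm on the robot's side of the recess centre. Push it down from above; a sleeve, it can turn on itself stiffly.
- press_foot: Black rubber foot, a disc of 30 mm diameter on a brass spring plunger through the lever 180 mm from the hinge; it comes down on the middle of the recess. Origin: centre of its rubber face. The plunger gives up to 16 mm at 1 N per mm; it meets a seated tile 0.044 rad before level and at level is pushed in 8 mm, pressing about 10 N.
- yellow_tile: Bystander: yellow tile of the same size, two dots, on the sheet. Origin: centre of its underside.
- blue_tile: Bystander: blue tile of the same size, three dots, on the sheet. Origin: centre of its underside.
- sheet: White sheet 250 x 250 x 4 mm fixed on the table, on which the three tiles lie about 110 mm or more apart. Origin: centre of its underside.
- glue_bottle: Bystander: glue bottle, 52 mm in diameter, 150 mm tall, standing to the left of the press. Origin: centre of its underside.
- paint_jar: Bystander: paint jar, 56 mm in diameter, 60 mm tall, standing to the left of the press. Origin: centre of its underside.
Mind the look-alikes: they are no part of the job. Leave any grey or pink look-alike of the red_tile alone.

How it is judged:
On the way:
1. the red tile lies flat in the recess, let go, with the lever still well up (horizontal distance between red_tile and recess below 0.007 m and z of red_tile in the frame of recess between -0.003 and 0.003 m and angle between red_tile's own z axis and vertical below 0.06 rad and contact force between the fingers and red_tile below 0.1 N and value of joint press_lever below 0.9 rad), for 0.2 s.
At the end, for the whole second after the job is handed in: Red tile flat on the recess floor (centre within 7 mm, height 3 mm, tilt 0.06 rad), fingers off it; the robot bears on the crossbar with over 2 N and holds the lever still and level (1.22 to 1.28 rad, crossbar within about 7 mm), the foot pressing the tile with 3 to 18 N (horizontal distance between red_tile and recess below 0.007 m and z of red_tile in the frame of recess between -0.003 and 0.003 m and angle between red_tile's own z axis and vertical below 0.06 rad and value of joint press_lever between 1.22 and 1.28 rad and velocity of joint press_lever between -0.05 and 0.05 rad/s and contact force between press_foot and red_tile between 3 and 18 N and contact force between any of the fingers, the arm and press_handle above 2 N and contact force between the fingers and red_tile below 0.1 N); the arm keeps its last pose, push and grip.
It fails at once if a bystander (other tile, bottle, jar) is moved more than 25 mm or tipped (distance of any of yellow_tile, blue_tile, glue_bottle, paint_jar from where it was at the start of the episode above 0.025 m or angle between any of yellow_tile, blue_tile, glue_bottle, paint_jar's own z axis and vertical above 0.4 rad).
It also fails if it takes over 58 s, if anything falls off the work surface, if the arm or the gripper's body presses on something with over 40 N, if the wrist force passes 120 N, or if a joint passes its speed limit or range.

## Robot

A 6-joint arm with a two-finger parallel gripper is mounted at the origin on the work surface. World frame = base frame: x ahead of the robot, y to its left, z up, the work surface at z = 0. Lengths are in m, angles in rad, forces in N, time in s.
With the tool pointing down it reaches from about 0.375 to 0.975 m from the base axis. Payload 3.8 kg.
Tool frame: the origin (TCP) lies at the very end of the fingers, on their centre line; the grasp point (between the pads) lies 19 mm behind it; z points along the fingers, y is the line along which they close (so a half turn about z gives the same grasp; the last joint's range is limited). The gripper opens to 88 mm and grips with 3 to 60 N. Pads are 18 mm wide; open, the fingers measure 123 mm over their backs; the gripper's body (75 mm by 187 mm) begins 45 mm behind the grasp point.
Start: joints at [-1.226, 0.264, 1.604, -0, 1.274, -0.037], TCP at [0.251, -0.626, 0.239] pointing down, gripper open.
Joint ranges: [-2.63, 2.63], [-0.94, 2.18], [0.31, 2.57], [-1.31, 4.45], [0, 2.66], [-2.55, 2.55]. Speed limits (rad/s): [2.57, 2.57, 3.14, 3.14, 3.14, 3.14].

## Interface

Orientations are given as a 3x3 rotation matrix whose columns are the frame's x, y, z axes.
In Python, from station import arm gives the robot as it stands.
- The arm moves only by the tool carry_out, never from a script. Its argument "commands" is a list of rows, each a list of 3 entries, a list of its own where there are three numbers: the closure, from -1 (fully open) to 1 (shut), then the shift along the world's x, y, z each as a share of 1 m, from -1 to 1, then the turn about the world's z as a share of 90 degrees, from -1 to 1. In form: [[gripper, [tx, ty, tz], roll], ...]. A call has 1 to 8 rows; each row shifts and turns the commanded pose from where the row before left it; what a row does not reach is not made up. A row lasts 1/12 s, in which the tool goes at most 41.7 mm and 7.16 degrees, less where a joint would pass 70% of its speed; a pose out of reach is approached as far as the arm can. A call with a number of a shift or a turn outside -1 to 1 is refused whole. A call with a gripper value outside its range is refused whole. The fingers move at their own pace and stop on an object; "grip_force" is the grip in N (left out, the last holds). Time passes only in rows, so rows that do not move let the fingers close. It gives the time, the measured TCP pose, the force, the opening and the grip force at its end, in the units of the state.
- arm.read_state(): the state, without advancing time (a new reading comes with each control period).
- arm.snapshot(name): name is "scene" or "top"; returns the picture (480x640x3 uint8, red, green, blue); there is no depth.
- arm.camera_params(name): a dict with "K" (3x3 intrinsics, pixels), "R" (3x3) and "t" (3): a world point X has camera coordinates R X + t. Camera axes: x right, y down, z forward; pixel columns grow to the right and rows downward; lengths in m; the calibration is good to about 2 mm. A picture is of the moment at which its call begins. camera_params takes no time and is no camera call.
- arm.hand_in(): hands the job in; it is judged then, once.
Trained networks look in the newest picture that a camera, given by its name, has taken for a name from the list of things; names that differ only in an ending like _2 or _b are one class to them, and where a whole thing is asked for, a point or a joint stands for the part that bears it (a point fixed in the world has none). Each returns a list of dicts, best first, with "p" (0 to 1); they miss things now and then, are a little off and sometimes report something else, mostly with a low value. They report only what shows in the picture. A call takes as long as a camera call. They do not tell look-alikes from the thing itself.
- arm.masks_of(name, camera): "region" (480x640 bool, what is visible of it).
- arm.landmark_of(name, camera): "xyz" ([x, y, z] in m, in the coordinates of the camera as it stood for that picture, good to about 4 mm: a listed point, or the origin of a listed thing).
The state is a dict: "clock": time; "joints": joint angles; "qvel": joint speeds; "joint_torque": joint torques, N m; "tcp_pos": TCP position; "eef_rot": TCP orientation; "force": force on the tool from outside, world axes, zero at the start; "wrist_torque": the same for the moment, N m; "width": finger opening in m; "finger_force": force on a finger pad.
Only numpy, scipy, OpenCV 4.12 (cv2) and the standard library are available. Lean on these libraries where they do the work, as an engineer would, in place of code of your own. Each camera call takes 0.05 s, during which the arm holds its last target. There are 200 camera calls.

## Working session

There is one attempt and no reset: what is moved stays moved. The work goes in short steps, Python scripts to look and compute and a tool call to move; the robot and the scene stay as the last step left them, time stands still between calls to the robot, and variables do not carry over. Pictures are saved under pics/ and viewed, at most 10 in all, crops included, and the job is handed in when it is done.

Besides the shell and the picture viewer there is one more tool, called after "Request:" as name(argument=value, ...), one argument or row to a line, values as JSON. carry_out: Moves the arm, as the interface text tells. Its arguments: {"type":"object","properties":{"commands":{"type":"array"},"grip_force":{"type":"number"}},"required":["commands"]}

```bash
mkdir -p pics
cat > h.py <<'E'
from station import arm
import numpy as np, cv2
def w(cam,p):
    c=arm.camera_params(cam); return np.array(c["R"]).T@(np.array(p)-np.array(c["t"]))
def proj(cam,X):
    c=arm.camera_params(cam); q=np.array(c["K"])@(np.array(c["R"])@np.array(X)+np.array(c["t"])); return q[:2]/q[2]
def back(cam,uv,z):
    c=arm.camera_params(cam);R=np.array(c["R"]);o=-R.T@np.array(c["t"]);d=R.T@np.linalg.inv(np.array(c["K"]))@np.array([uv[0],uv[1],1.]);return o+d*(z-o[2])/d[2]
E
python3 - <<'E'
from h import *
for c in("scene","top"):
    im=arm.snapshot(c); cv2.imwrite(f"pics/{c}0.png",im[...,::-1])
    for n in("red_tile","recess","pivot","press_handle","press","yellow_tile","blue_tile"):
        print(c,n,[(round(d["p"],2),w(c,d["xyz"]).round(3),proj(c,w(c,d["xyz"])).round()) for d in arm.landmark_of(n,c)[:3]])
print(arm.read_state()["eef_rot"])
E
```

```text
scene red_tile [(0.95, array([ 0.585, -0.003, -0.003]), array([286., 301.])), (0.76, array([ 0.441, -0.033, -0.001]), array([298., 246.])), (0.73, array([ 0.501, -0.175,  0.006]), array([230., 247.]))]
scene recess [(0.88, array([0.519, 0.178, 0.024]), array([378., 295.]))]
scene pivot [(0.71, array([0.698, 0.169, 0.075]), array([351., 360.])), (0.55, array([0.604, 0.177, 0.231]), array([379., 269.]))]
scene press_handle [(0.63, array([0.623, 0.17 , 0.303]), array([377., 249.]))]
scene press [(0.97, array([ 0.518,  0.178, -0.001]), array([377., 301.])), (0.16, array([0.695, 0.174, 0.075]), array([354., 360.]))]
scene yellow_tile [(0.84, array([ 0.577, -0.298,  0.006]), array([166., 257.]))]
scene blue_tile [(0.72, array([ 0.579, -0.297,  0.005]), array([166., 258.])), (0.63, array([ 0.635, -0.155,  0.003]), array([210., 297.]))]
top red_tile [(0.89, array([ 0.328, -0.176, -0.005]), array([400., 344.])), (0.71, array([ 0.59 , -0.005,  0.002]), array([331., 240.])), (0.68, array([ 0.503, -0.178,  0.009]), array([399., 273.]))]
top recess [(0.8, array([0.52 , 0.178, 0.028]), array([257., 265.]))]
top pivot [(0.68, array([0.699, 0.17 , 0.073]), array([260., 191.])), (0.52, array([0.519, 0.179, 0.   ]), array([258., 267.]))]
top press_handle [(0.28, array([ 0.502, -0.175,  0.006]), array([398., 273.]))]
top press [(0.88, array([ 0.521,  0.179, -0.005]), array([259., 266.]))]
top yellow_tile [(0.71, array([ 0.581, -0.3  ,  0.008]), array([446., 243.])), (0.24, array([ 0.472,  0.364, -0.005]), array([186., 285.]))]
top blue_tile [(0.85, array([ 0.63 , -0.153,  0.004]), array([387., 224.]))]
[[ 9.27995685e-01  3.72590939e-01  2.33247463e-05]
 [ 3.72590940e-01 -9.27995682e-01 -8.07787020e-05]
 [-8.45214856e-06  8.36528760e-05 -9.99999996e-01]]
```

View pics/top0.png

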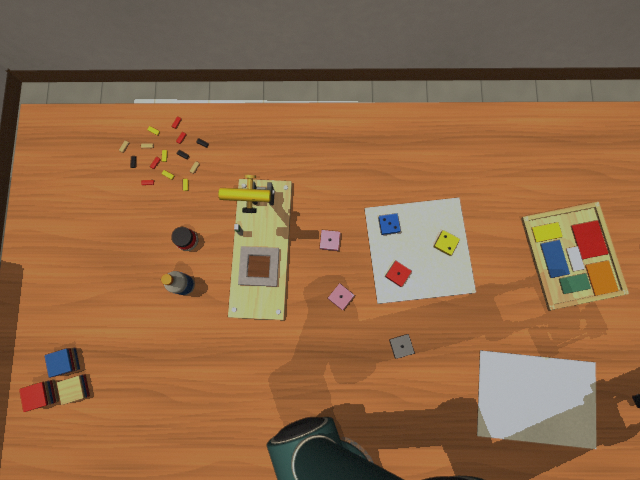

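View pics/scene0.png

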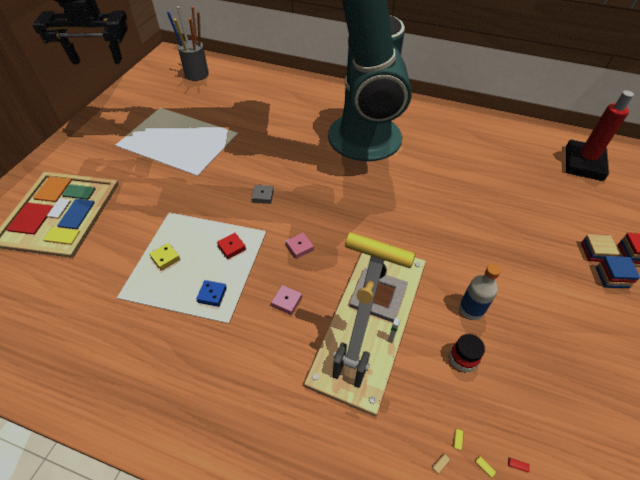

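The top picture shows four tiles that could be meant: red (399,273) on the sheet, pink (330,240) and (341,296), and grey (402,346). The saturated red one with one dot, lying on the white sheet, fits the description. The recess is at (258,266) and the raised crossbar at (245,195). The scene picture agrees, with the red tile at (231,245).

Run:
```python
from h import *
ims={}
for c,(u,v) in {"top":(399,273),"scene":(231,245)}.items():
    im=arm.snapshot(c)
    ims[c]=im; hsv=cv2.cvtColor(im,cv2.COLOR_RGB2HSV)
    m=(((hsv[...,0]<6)|(hsv[...,0]>174))&(hsv[...,1]>170)&(hsv[...,2]>60)).astype(np.uint8)
    k=np.zeros_like(m);k[v-22:v+23,u-22:u+23]=1;m=cv2.morphologyEx(m*k,cv2.MORPH_CLOSE,np.ones((5,5)))
    p=np.argwhere(m)[:,::-1]
    # fit: silhouette of box by optimisation
    from scipy.optimize import minimize
    cs=arm.camera_params(c)
    def f(x):
        a=x[2];Rm=np.array([[np.cos(a),-np.sin(a)],[np.sin(a),np.cos(a)]])
        pts=[]
        for z in(.004,.022):
            for q in((1,1),(1,-1),(-1,-1),(-1,1)):
                pts.append(proj(c,[*(x[:2]+Rm@(np.array(q)*.024)),z]))
        h=cv2.convexHull(np.float32(pts))
        r=np.zeros((45*8,45*8),np.uint8);cv2.fillConvexPoly(r,np.int32(np.round((h-[u-22.5,v-22.5])*8)),1)
        r=cv2.resize(r.astype(np.float32),(45,45),interpolation=cv2.INTER_AREA)
        return np.abs(r-m[v-22:v+23,u-22:u+23]).sum()
    b=min((minimize(f,[.503,-.177,a],method="Nelder-Mead",options=dict(initial_simplex=[[.503,-.177,a],[.51,-.177,a],[.503,-.17,a],[.503,-.177,a+.2]])) for a in np.arange(0,1.57,.26)),key=lambda s:s.fun)
    print(c,b.x.round(4),np.degrees(b.x[2]).round(1)%90,b.fun,m.sum())
crop=lambda im,x0,y0,w_,h_,s:cv2.resize(im[y0:y0+h_,x0:x0+w_],None,fx=s,fy=s,interpolation=cv2.INTER_CUBIC)
a=crop(ims["top"],210,170,90,150,4);b=crop(ims["top"],364,240,70,70,5);
b=np.vstack([b,crop(ims["scene"],200,220,70,50,5)]);b=b[:600]
cv2.imwrite("pics/crop.png",np.hstack([a,b])[...,::-1])
```

```text
Traceback (most recent call last):
  File "h.py", line 6, in proj
    c=arm.camera_params(cam); q=np.array(c["K"])@(np.array(c["R"])@np.array(X)+np.array(c["t"])); return q[:2]/q[2]
ValueError: time passes only in moves, steps and waits
```

```bash
cat > h.py <<'E'
from station import arm
import numpy as np, cv2, functools
from scipy.optimize import minimize
@functools.cache
def cp(c):
    d=arm.camera_params(c); return [np.array(d[k]) for k in("K","R","t")]
def w(c,p): K,R,t=cp(c); return R.T@(np.array(p)-t)
def proj(c,X): K,R,t=cp(c); q=K@(R@np.array(X)+t); return q[:2]/q[2]
def back(c,uv,z): K,R,t=cp(c);o=-R.T@t;d=R.T@np.linalg.inv(K)@np.array([*uv,1.]);return o+d*(z-o[2])/d[2]
def fit(c,im,x0,z0,H=22):
    u,v=proj(c,[*x0,z0+.009]).round().astype(int)
    hsv=cv2.cvtColor(im,cv2.COLOR_RGB2HSV)
    m=(((hsv[...,0]<6)|(hsv[...,0]>174))&(hsv[...,1]>170)&(hsv[...,2]>60)).astype(np.uint8)[v-H:v+H+1,u-H:u+H+1]
    m=cv2.morphologyEx(m,cv2.MORPH_CLOSE,np.ones((5,5)));n=2*H+1
    def f(x):
        a=x[2];Rm=np.array([[np.cos(a),-np.sin(a)],[np.sin(a),np.cos(a)]])
        pts=[proj(c,[*(x[:2]+Rm@(np.array(q)*.024)),z]) for z in(z0,z0+.018) for q in((1,1),(1,-1),(-1,-1),(-1,1))]
        h=cv2.convexHull(np.float32(pts)); r=np.zeros((n*8,n*8),np.uint8)
        cv2.fillConvexPoly(r,np.int32(np.round((h-[u-H-.5,v-H-.5])*8)),1)
        return np.abs(cv2.resize(r.astype(np.float32),(n,n),interpolation=cv2.INTER_AREA)-m).sum()
    x,y=x0
    b=min((minimize(f,[x,y,a],method="Nelder-Mead",options=dict(initial_simplex=[[x,y,a],[x+.007,y,a],[x,y+.007,a],[x,y,a+.2]])) for a in np.arange(0,1.57,.26)),key=lambda s:s.fun)
    return b.x[:2].round(4),np.degrees(b.x[2]).round(1)%90,round(b.fun,1),int(m.sum())
crop=lambda im,x0,y0,w_,h_,s:cv2.resize(im[y0:y0+h_,x0:x0+w_],None,fx=s,fy=s,interpolation=cv2.INTER_CUBIC)
E
python3 - <<'E'
from h import *
ims={c:arm.snapshot(c) for c in("top","scene")}
for c in ims: print(c,fit(c,ims[c],(.503,-.177),.004))
a=crop(ims["top"],210,170,90,150,4);b=crop(ims["top"],364,240,70,70,5)
b=np.vstack([b,crop(ims["scene"],200,220,70,50,5)])
cv2.imwrite("pics/crop.png",np.hstack([a,b])[...,::-1])
E
```

```text
top (array([ 0.5013, -0.1738]), np.float64(54.2), np.float64(53.1), 349)
scene (array([ 0.4999, -0.1738]), np.float64(51.4), np.float64(84.8), 398)
```

View pics/crop.png

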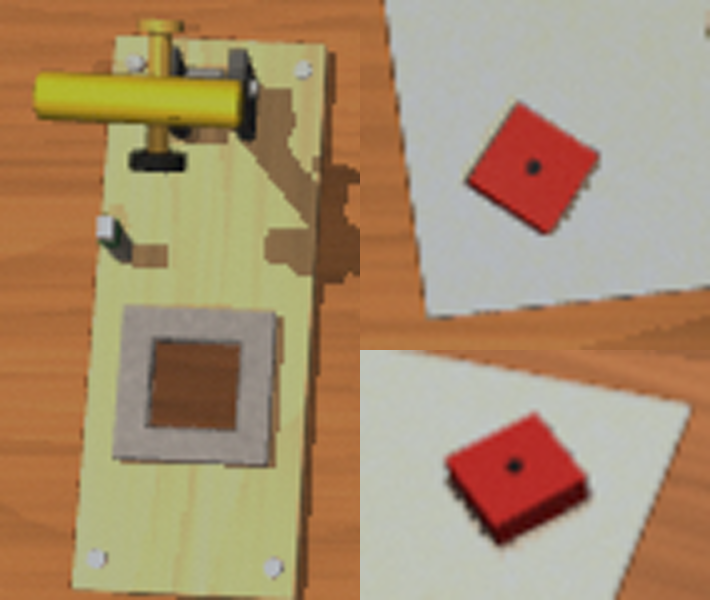

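The crop confirms it: a saturated red tile with one dot on the white sheet. Its top-face corners are at about (518,102), (599,155), (550,235) and (467,181) in the crop. Next I convert those and the press corners to positions.

Run:
```python
from h import *
def go(c,pts,o,s,z,off=(0,0)):
    P=np.array([back(c,[o[0]+(x-off[0]+.5)/s-.5,o[1]+(y-off[1]+.5)/s-.5],z)[:2] for x,y in pts])
    e=[np.degrees(np.arctan2(*(P[(i+1)%4]-P[i])[::-1])).round(1) for i in range(4)]
    print(P.mean(0).round(4),e,np.linalg.norm(np.roll(P,-1,0)-P,axis=1).round(4))
go("top",[(518,102),(599,155),(550,235),(467,181)],(364,240),5,.022,(360,0))
go("scene",[(537,413),(590,478),(498,527),(446,460)],(200,220),5,.022,(360,350))
go("top",[(123,307),(274,312),(268,465),(113,460)],(210,170),4,.032)
go("top",[(150,340),(240,340),(237,430),(147,428)],(210,170),4,.031)
go("top",[(117,37),(325,45),(295,598),(73,588)],(210,170),4,.018)
```

```text
[ 0.5007 -0.1735] [np.float64(-124.1), np.float64(147.1), np.float64(56.3), np.float64(-33.8)] [0.0478 0.0476 0.0485 0.0479]
[ 0.5021 -0.1705] [np.float64(56.7), np.float64(-33.9), np.float64(-123.1), np.float64(146.3)] [0.0473 0.0469 0.0472 0.0471]
[0.5176 0.1759] [np.float64(-91.9), np.float64(178.6), np.float64(88.2), np.float64(-2.0)] [0.095  0.0959 0.0961 0.0961]
[0.5185 0.1767] [np.float64(-90.0), np.float64(179.1), np.float64(88.7), np.float64(-0.4)] [0.0564 0.0565 0.056  0.0553]
[0.5681 0.1734] [np.float64(-92.4), np.float64(177.5), np.float64(87.5), np.float64(-2.7)] [0.1362 0.3561 0.1376 0.3559]
```

Request:
carry_out(
  commands=[
    [-1,[0.0156,0.0283,0],-0.0386],
    [-1,[0.0156,0.0283,0],-0.0386],
    [-1,[0.0156,0.0283,0],-0.0386],
    [-1,[0.0156,0.0283,0],-0.0386],
    [-1,[0.0156,0.0283,0],-0.0386],
    [-1,[0.0156,0.0283,0],-0.0386],
    [-1,[0.0156,0.0283,0],-0.0386],
    [-1,[0.0156,0.0283,0],-0.0386],
  ],
  grip_force=12,
)

```text
clock: 1.62
tcp_pos: [0.3768, -0.3986, 0.2389]
eef_rot: [[0.994, -0.106, 0.0], [-0.106, -0.994, -0.0], [0.0, 0.0, -1.0]]
force: [0.6, 0.5, 0.1]
width: 0.0881
finger_force: 0.0
```

Request:
carry_out(
  commands=[
    [-1,[0.0156,0.0283,-0.015],-0.0386],
    [-1,[0.0156,0.0283,-0.015],-0.0386],
    [-1,[0.0156,0.0283,-0.015],-0.0386],
    [-1,[0.0156,0.0283,-0.015],-0.0386],
    [-1,[0.0156,0.0283,-0.015],-0.0386],
    [-1,[0.0156,0.0283,-0.015],-0.0386],
    [-1,[0.0156,0.0283,-0.015],-0.0386],
    [-1,[0,0,0],0],
  ],
)

```text
clock: 2.28
tcp_pos: [0.4853, -0.1968, 0.1306]
eef_rot: [[0.865, -0.502, -0.004], [-0.502, -0.865, 0.004], [-0.005, -0.002, -1.0]]
force: [0.2, 0.0, -0.6]
width: 0.0879
finger_force: 0.0
```

Request:
carry_out(
  commands=[
    [-1,[0.0155,0.024,0],-0.04],
    [-1,[0,0,-0.03],0],
    [-1,[0,0,-0.03],0],
    [-1,[0,0,-0.02],0],
    [-1,[0,0,-0.02],0],
    [-1,[0,0,-0.01],0],
    [-1,[0,0,-0.008],0],
    [-1,[0,0,0],0],
  ],
)

```text
clock: 2.95
tcp_pos: [0.5001, -0.178, 0.0146]
eef_rot: [[0.831, -0.557, -0.002], [-0.557, -0.831, 0.001], [-0.002, 0.001, -1.0]]
force: [-0.3, 0.7, 0.3]
width: 0.0879
finger_force: 0.0
```

Request:
carry_out(
  commands=[
    [-1,[0.001,0.0045,-0.002],0],
    [-1,[0,0,0],0],
    [-1,[0,0,0],0],
  ],
)

```text
clock: 3.2
tcp_pos: [0.5031, -0.1737, 0.0149]
eef_rot: [[0.831, -0.556, 0.002], [-0.556, -0.831, -0.001], [0.002, -0.0, -1.0]]
force: [0.5, 0.1, -0.2]
width: 0.0884
finger_force: 0.0
```

Run:
```python
from h import *
im=arm.snapshot("top"); s=arm.read_state(); print(s["tcp_pos"])
print(proj("top",s["tcp_pos"]))
im2=arm.snapshot("scene")
cv2.imwrite("pics/g.png",np.hstack([crop(im,350,220,90,100,4),crop(im2,180,190,100,100,4)])[...,::-1])
```

```text
[ 0.50296694 -0.17366074  0.01487522]
[397.81952419 272.6537995 ]
```

View pics/g.png

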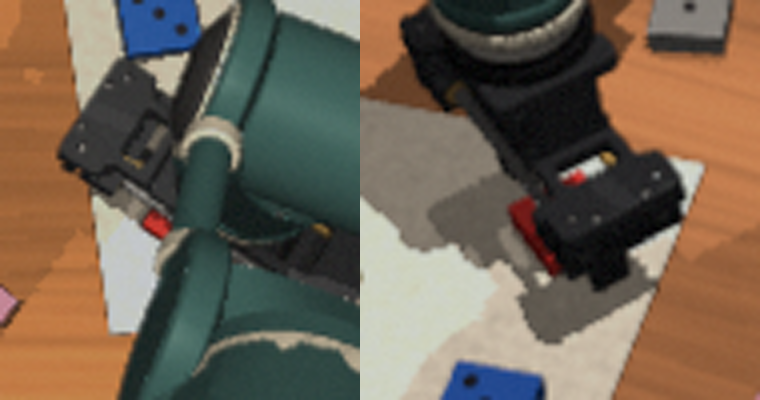

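The tile (red at crop (155,225) on the left) sits between the open fingers. I lower slightly and close.

Request:
carry_out(
  commands=[
    [-1,[-0.001,0,-0.0025],0],
    [-1,[0,0,0],0],
    [1,[0,0,0],0],
    [1,[0,0,0],0],
    [1,[0,0,0],0],
    [1,[0,0,0],0],
    [1,[0,0,0],0],
    [1,[0,0,0],0],
  ],
  grip_force=15,
)

```text
clock: 3.97
tcp_pos: [0.501, -0.1734, 0.0112]
eef_rot: [[0.831, -0.557, -0.0], [-0.557, -0.831, 0.0], [-0.0, -0.0, -1.0]]
force: [-0.0, 0.4, 0.1]
width: 0.05
finger_force: 0.0
```

Request:
carry_out(
  commands=[
    [1,[0,0,0],0],
    [1,[0,0,0],0],
    [1,[0,0,0],0],
    [1,[0,0,0],0],
  ],
)

```text
clock: 4.3
tcp_pos: [0.501, -0.1734, 0.0112]
eef_rot: [[0.831, -0.557, -0.0], [-0.557, -0.831, 0.0], [-0.0, -0.0, -1.0]]
force: [-0.7, 0.3, -0.1]
width: 0.0482
finger_force: 15.0
```

Request:
carry_out(
  commands=[
    [1,[0,0,0.01],0],
    [1,[0,0,0.03],0],
    [1,[0,0,0.035],0.04],
    [1,[0,0.02,0.035],0.05],
    [1,[0.002,0.03,0.03],0.06],
    [1,[0.002,0.035,0],0.06],
    [1,[0.002,0.035,0],0.06],
    [1,[0.002,0.035,0],0.06],
  ],
)

```text
clock: 4.97
tcp_pos: [0.5096, -0.0178, 0.1528]
eef_rot: [[0.998, -0.068, 0.003], [-0.068, -0.998, -0.0], [0.003, 0.0, -1.0]]
force: [0.4, 0.5, -0.9]
width: 0.0476
finger_force: 15.0
```

Request:
carry_out(
  commands=[
    [1,[0.002,0.035,0],0.019],
    [1,[0.002,0.035,0],0],
    [1,[0.002,0.035,0],0],
    [1,[0.002,0.035,0],0],
    [1,[0.001,0.03,0],0],
    [1,[0,0.02,0],0],
    [1,[0,0.005,0],0],
    [1,[0,0,0],0],
  ],
)

```text
clock: 5.63
tcp_pos: [0.5178, 0.1773, 0.1512]
eef_rot: [[0.999, -0.04, 0.0], [-0.04, -0.999, 0.0], [0.0, -0.0, -1.0]]
force: [-0.1, 0.1, -1.2]
width: 0.0482
finger_force: 15.0
```

Request:
carry_out(
  commands=[
    [1,[0,0,-0.03],0],
    [1,[0,0,-0.03],0],
    [1,[0,0,-0.025],0],
    [1,[0,0,-0.015],0],
    [1,[0,0,-0.006],0],
    [1,[0,0,0],0],
  ],
)

```text
clock: 6.13
tcp_pos: [0.5165, 0.1743, 0.043]
eef_rot: [[0.999, -0.044, -0.004], [-0.044, -0.999, -0.001], [-0.004, 0.002, -1.0]]
force: [0.3, 0.2, 0.5]
width: 0.0479
finger_force: 15.0
```

Run:
```python
from h import *
im=arm.snapshot("top"); im2=arm.snapshot("scene"); s=arm.read_state(); print(s["tcp_pos"])
zb=s["tcp_pos"][2]-.0072; print(zb)
cv2.imwrite("pics/p.png",np.hstack([crop(im,215,220,80,100,5),crop(im2,335,250,80,100,5)])[...,::-1])
```

```text
[0.51872037 0.17541833 0.04553223]
0.038332234970477094
```

View pics/p.png

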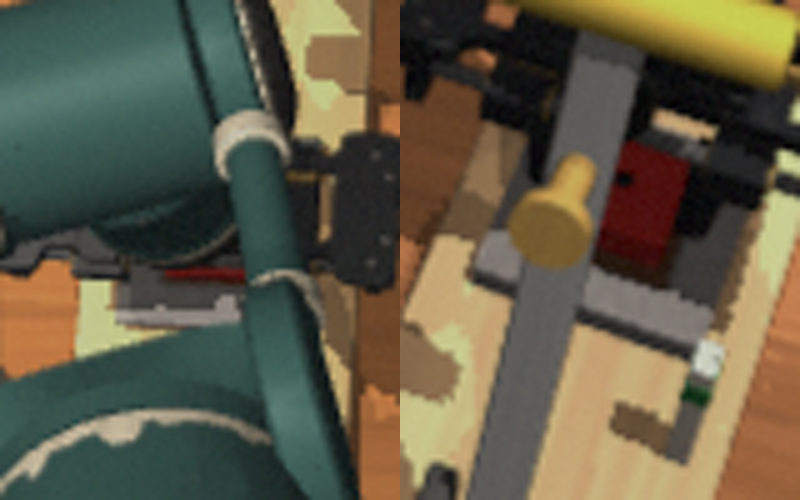

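The tile is over the recess, with its red face at crop (645,200) and the dark pocket showing at its far edge. I lower it gently.

Request:
carry_out(
  commands=[
    [1,[0,0.001,-0.004],0],
    [1,[0,0,-0.003],0],
    [1,[0,0,-0.002],0],
    [1,[0,0,-0.001],0],
    [1,[0,0,0],0],
    [1,[0,0,0],0],
  ],
)

```text
clock: 6.73
tcp_pos: [0.5179, 0.1771, 0.0347]
eef_rot: [[0.999, -0.042, 0.0], [-0.042, -0.999, -0.0], [0.0, 0.0, -1.0]]
force: [-0.5, -0.0, -0.7]
width: 0.0475
finger_force: 15.0
```

Request:
carry_out(
  commands=[
    [1,[0,0,-0.001],0],
    [1,[0,0,0],0],
    [0.3,[0,0,0],0],
    [-0.2,[0,0,0],0],
    [-0.2,[0,0,0],0],
    [-0.2,[0,0,0],0],
    [-0.2,[0,0,0],0],
  ],
)

```text
clock: 7.32
tcp_pos: [0.518, 0.1771, 0.0337]
eef_rot: [[0.999, -0.042, 0.0], [-0.042, -0.999, 0.0], [0.0, -0.0, -1.0]]
force: [-0.0, -0.2, -0.4]
width: 0.0528
finger_force: 0.0
```

Request:
carry_out(
  commands=[
    [-0.5,[0,0,0.004],0],
    [-0.5,[0,0,0.02],0],
    [-0.5,[-0.01,0,0.03],0],
    [-0.5,[-0.03,0,0.025],0],
    [-0.5,[-0.03,0,0.03],0],
    [-0.5,[-0.03,0,0.03],0],
    [-0.5,[-0.03,0,0.03],0],
    [-0.5,[0,0,0],0],
  ],
)

```text
clock: 7.98
tcp_pos: [0.3888, 0.1781, 0.2075]
eef_rot: [[0.999, -0.041, 0.008], [-0.041, -0.999, 0.004], [0.008, -0.004, -1.0]]
force: [0.8, 1.0, 0.7]
width: 0.066
finger_force: 0.0
```

Run:
```python
from h import *
im=arm.snapshot("top"); im2=arm.snapshot("scene"); s=arm.read_state(); print(s["tcp_pos"],s["width"],s["joints"])
for c in("top","scene"):
    for n in("red_tile","recess","press_handle","pivot"):
        print(c,n,[(round(d["p"],2),w(c,d["xyz"]).round(3)) for d in arm.landmark_of(n,c)[:3]])
cv2.imwrite("pics/q.png",np.hstack([crop(im,215,170,80,120,5),crop(im2,335,230,80,120,5)])[...,::-1])
```

```text
[0.39019119 0.17752413 0.20315666] 0.06624825116467126 [ 3.68993159e-01 -1.95639963e-01  2.14508926e+00 -1.82774977e-04
  1.18652527e+00  1.98117072e+00]
top red_tile [(0.98, array([ 0.327, -0.176, -0.001])), (0.72, array([ 0.446, -0.028,  0.001])), (0.68, array([ 0.59 , -0.002,  0.   ]))]
top recess [(0.7, array([0.519, 0.18 , 0.025]))]
top press_handle [(0.64, array([0.62 , 0.171, 0.301]))]
top pivot [(0.62, array([0.7  , 0.169, 0.076]))]
scene red_tile [(0.85, array([0.522, 0.176, 0.027])), (0.75, array([0.696, 0.169, 0.077])), (0.67, array([ 0.439, -0.032,  0.001]))]
scene recess [(0.72, array([0.517, 0.179, 0.02 ])), (0.55, array([0.591, 0.364, 0.003]))]
scene press_handle [(0.93, array([0.625, 0.172, 0.305]))]
scene pivot []
```

View pics/q.png

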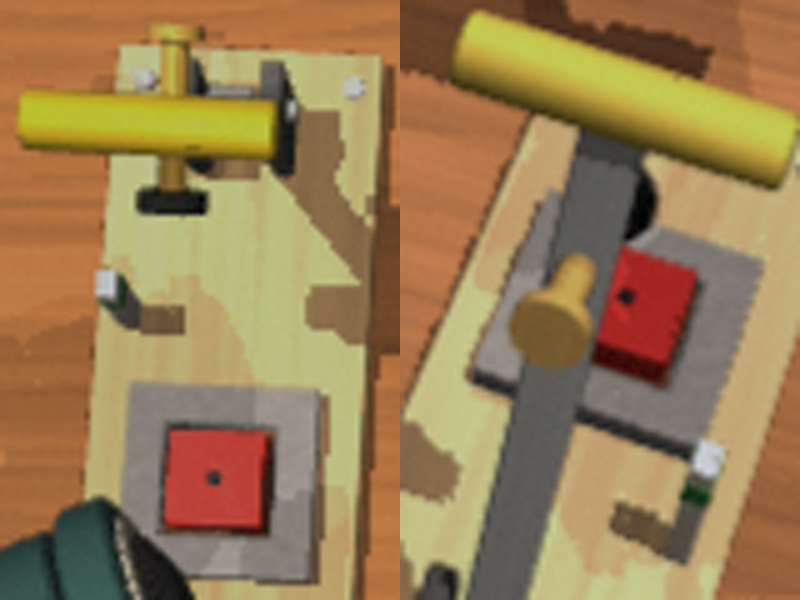

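The tile (crop (215,480)) lies square in the recess and the lever is still up. I now close the gripper and go above the crossbar.

Request:
carry_out(
  commands=[
    [1,[0,0,0.04],0],
    [1,[0,0,0.04],0],
    [1,[0,0,0.04],0],
    [1,[0,0,0.035],0],
    [1,[0.02,0,0],0],
    [1,[0.03,0,0],0],
    [1,[0.03,0,0],0],
    [1,[0.03,0,0],0],
  ],
  grip_force=20,
)

```text
clock: 9.15
tcp_pos: [0.5011, 0.177, 0.3558]
eef_rot: [[0.999, -0.042, 0.0], [-0.042, -0.999, 0.0], [0.0, -0.0, -1.0]]
force: [0.0, 0.4, 0.2]
width: 0.0148
finger_force: 0.0
```

Request:
carry_out(
  commands=[
    [1,[0.03,0,0],0],
    [1,[0.03,-0.001,0],0],
    [1,[0.03,-0.002,0],0],
    [1,[0.02,-0.002,0],0],
    [1,[0.01,0,0],0],
    [1,[0,0,0],0],
    [1,[0,0,0],0],
    [1,[0,0,0],0],
  ],
)

```text
clock: 9.82
tcp_pos: [0.6186, 0.1722, 0.3558]
eef_rot: [[0.999, -0.042, -0.001], [-0.042, -0.999, 0.0], [-0.001, 0.0, -1.0]]
force: [0.2, -1.2, -0.3]
width: 0.0003
finger_force: 0.0
```

Descend to the contact: the crossbar's top should be at z ≈ 0.315.

Request:
carry_out(
  commands=[
    [1,[0.003,0,-0.02],0],
    [1,[0.002,0,-0.012],0],
    [1,[0,0,-0.004],0],
    [1,[0,0,-0.002],0],
    [1,[0,0,-0.002],0],
    [1,[0,0,0],0],
  ],
)

```text
clock: 10.32
tcp_pos: [0.6243, 0.1721, 0.3163]
eef_rot: [[0.999, -0.042, 0.0], [-0.042, -0.999, 0.0], [0.0, -0.0, -1.0]]
force: [-0.0, 0.5, 0.1]
width: 0.0003
finger_force: 0.0
```

Request:
carry_out(
  commands=[
    [1,[0,0,-0.003],0],
    [1,[-0.006,0.0003,-0.002],0],
    [1,[-0.006,0.0003,-0.002],0],
    [1,[-0.006,0.0003,-0.0024],0],
    [1,[-0.006,0.0002,-0.0024],0],
    [1,[0,0,0],0],
  ],
)

```text
clock: 10.82
tcp_pos: [0.5995, 0.1734, 0.3053]
eef_rot: [[0.999, -0.042, 0.0], [-0.042, -0.999, 0.001], [0.0, -0.001, -1.0]]
force: [-1.0, -1.1, 6.3]
width: 0.0005
finger_force: 3.2
```

Run:
```python
from h import *
s=arm.read_state();print(s["tcp_pos"],s["force"])
im=arm.snapshot("top"); im2=arm.snapshot("scene")
for c in("top","scene"): print([(round(d["p"],2),w(c,d["xyz"]).round(3)) for d in arm.landmark_of("press_handle",c)[:2]])
cv2.imwrite("pics/r.png",crop(im2,305,180,160,120,4)[...,::-1])
```

```text
[0.59948118 0.17343409 0.30525261] [-1.03869669 -1.09082049  6.30706614]
[(0.58, array([ 0.579, -0.3  ,  0.008])), (0.42, array([0.597, 0.171, 0.292]))]
[(0.8, array([0.6  , 0.175, 0.292]))]
```

View pics/r.png

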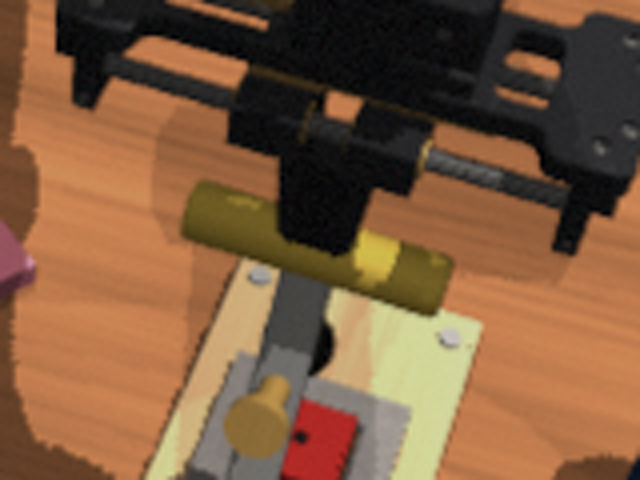

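The fingertips sit mid-crossbar (crop (320,245)) and the lever follows at about 6 N. I continue along the arc.

Request:
carry_out(
  commands=[
    [1,[-0.0102,0.0004,-0.0049],0],
    [1,[-0.011,0.0005,-0.006],0],
    [1,[-0.0107,0.0004,-0.0065],0],
    [1,[-0.0104,0.0004,-0.0071],0],
    [1,[-0.0099,0.0004,-0.0077],0],
    [1,[-0.0096,0.0004,-0.0081],0],
    [1,[-0.0091,0.0004,-0.0087],0],
    [1,[-0.0087,0.0004,-0.0091],0],
  ],
)

```text
clock: 11.68
tcp_pos: [0.5201, 0.177, 0.2469]
eef_rot: [[0.999, -0.042, 0.0], [-0.042, -0.999, 0.001], [0.0, -0.001, -1.0]]
force: [-3.1, 1.2, 5.6]
width: 0.0007
finger_force: 2.8
```

Request:
carry_out(
  commands=[
    [1,[0,0,0],0],
    [1,[0,0,0],0],
  ],
)

```text
clock: 11.85
tcp_pos: [0.5201, 0.1768, 0.2463]
eef_rot: [[0.999, -0.042, -0.001], [-0.042, -0.999, 0.001], [-0.001, -0.0, -1.0]]
force: [-3.1, 1.0, 5.9]
width: 0.0004
finger_force: 2.8
```

Request:
carry_out(
  commands=[
    [1,[-0.0091,0.0003,-0.0096],0],
    [1,[-0.0077,0.0003,-0.0099],0],
    [1,[-0.0071,0.0003,-0.0104],0],
    [1,[-0.0065,0.0003,-0.0107],0],
    [1,[-0.006,0.0003,-0.011],0],
    [1,[-0.0055,0.0002,-0.0114],0],
    [1,[-0.0048,0.0002,-0.0116],0],
    [1,[-0.0042,0.0002,-0.0118],0],
  ],
)

```text
clock: 12.52
tcp_pos: [0.4699, 0.1788, 0.1589]
eef_rot: [[0.999, -0.042, 0.0], [-0.042, -0.999, 0.0], [0.0, -0.0, -1.0]]
force: [-2.2, 2.0, 3.6]
width: 0.0008
finger_force: 2.1
```

Request:
carry_out(
  commands=[
    [1,[0,0,0],0],
    [1,[0,0,0],0],
  ],
)

```text
clock: 12.68
tcp_pos: [0.4691, 0.178, 0.1585]
eef_rot: [[0.999, -0.042, -0.002], [-0.042, -0.999, -0.001], [-0.002, 0.002, -1.0]]
force: [-2.7, 0.1, 4.3]
width: 0.0003
finger_force: 2.1
```

Request:
carry_out(
  commands=[
    [1,[-0.0029,0.0001,-0.0102],0],
    [1,[-0.0025,0.0001,-0.0102],0],
    [1,[-0.002,0.0001,-0.0102],0],
    [1,[-0.0016,0.0001,-0.0102],0],
    [1,[-0.0011,0,-0.0102],0],
    [1,[-0.0007,0,-0.0102],0],
    [1,[-0.0002,0,-0.004],0],
    [1,[0,0,0],0],
  ],
)

```text
clock: 13.35
tcp_pos: [0.4589, 0.1789, 0.0936]
eef_rot: [[0.999, -0.042, -0.001], [-0.042, -0.999, -0.0], [-0.001, 0.0, -1.0]]
force: [-2.9, 0.1, 8.3]
width: 0.0004
finger_force: 3.9
```

Request:
carry_out(
  commands=[
    [1,[0,0,-0.002],0],
    [1,[0,0,-0.002],0],
    [1,[0,0,-0.001],0],
    [1,[0,0,0],0],
    [1,[0,0,0],0],
  ],
)

```text
clock: 13.77
tcp_pos: [0.4601, 0.1789, 0.0902]
eef_rot: [[0.999, -0.042, 0.002], [-0.042, -0.999, -0.0], [0.002, 0.0, -1.0]]
force: [-2.9, -1.6, 9.8]
width: 0.0007
finger_force: 4.9
```

Run:
```python
from h import *
s=arm.read_state();print(s["tcp_pos"],s["force"])
im=arm.snapshot("top"); im2=arm.snapshot("scene")
for c in("top","scene"): print([(round(d["p"],2),w(c,d["xyz"]).round(3)) for n in("press_handle","press_foot","red_tile") for d in arm.landmark_of(n,c)[:2]])
cv2.imwrite("pics/s.png",crop(im2,305,220,130,120,5)[...,::-1])
```

```text
[0.46007579 0.17889507 0.09024647] [-2.93959669 -1.60035282  9.75710296]
[(0.9, array([ 0.59 , -0.003, -0.002])), (0.74, array([ 0.446, -0.028, -0.001]))]
[(0.91, array([0.463, 0.181, 0.078])), (0.52, array([0.516, 0.176, 0.045])), (0.86, array([ 0.324, -0.173,  0.001])), (0.83, array([ 0.583,  0.001, -0.002]))]
```

View pics/s.png

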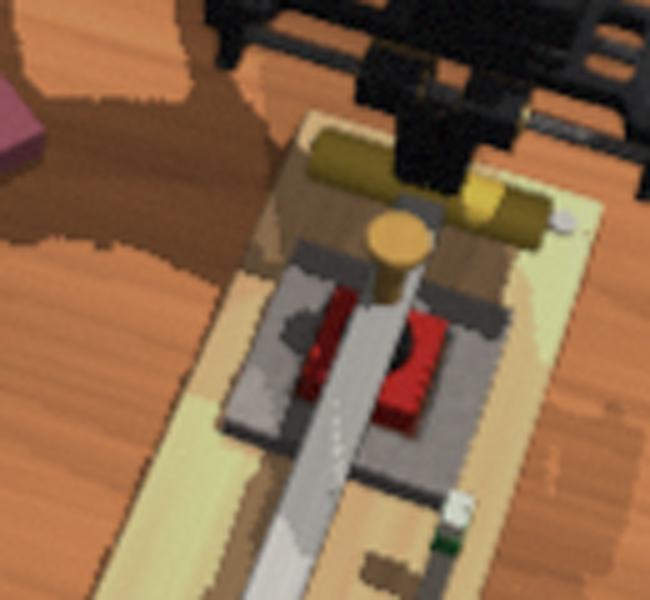

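The foot now bears on the tile and the crossbar is about 3 mm above level. I finish the push.

Request:
carry_out(
  commands=[
    [1,[0,0,-0.0015],0],
    [1,[0,0,-0.0015],0],
    [1,[0,0,0],0],
    [1,[0,0,0],0],
    [1,[0,0,0],0],
    [1,[0,0,0],0],
    [1,[0,0,0],0],
    [1,[0,0,0],0],
  ],
)

```text
clock: 14.83
tcp_pos: [0.4604, 0.1789, 0.0877]
eef_rot: [[0.999, -0.042, 0.002], [-0.042, -0.999, -0.0], [0.002, 0.0, -1.0]]
force: [-2.8, -1.3, 12.8]
width: 0.0004
finger_force: 5.7
```

Request:
carry_out(
  commands=[
    [1,[0,0,0],0],
    [1,[0,0,0],0],
    [1,[0,0,0],0],
    [1,[0,0,0],0],
    [1,[0,0,0],0],
    [1,[0,0,0],0],
  ],
)

```text
clock: 15.33
tcp_pos: [0.4604, 0.1789, 0.0877]
eef_rot: [[0.999, -0.042, 0.002], [-0.042, -0.999, -0.0], [0.002, 0.0, -1.0]]
force: [-2.9, -2.8, 10.9]
width: 0.0002
finger_force: 5.7
```

Run:
```python
from h import *
arm.snapshot("scene")
print([(n,round(d["p"],2),w("scene",d["xyz"]).round(3)) for n in("press_handle","press_foot") for d in arm.landmark_of(n,"scene")[:1]])
print(arm.hand_in())
```

```text
[('press_handle', 0.63, array([0.463, 0.178, 0.075])), ('press_foot', 0.62, array([0.517, 0.179, 0.043]))]
the job is handed in; nothing more can be done
None
```

The red tile lies flat in the recess, let go, and the job is handed in with the arm still holding the crossbar level (about 75 mm up, roughly 11–12 N down, foot on the tile); the judge's verdict was not shown.

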